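Close the laminating press and pump it down

ROBOT

A 7-joint arm with a two-finger parallel gripper is mounted at the origin on the work surface. World frame = base frame: x ahead of the robot, y to its left, z up, the work surface at z = 0. Lengths are in mm, angles in degrees, forces in N, time in s.
With the tool pointing down it reaches from about 425 to 875 mm from the base axis. Payload 4.7 kg.
Tool frame: the origin (TCP) lies at the very end of the fingers, on their centre line; the grasp point (between the pads) lies env.grip_depth behind it (env.grip_depth is the distance from the TCP to the grasp point, in mm); z points along the fingers, y is the line along which they close (so a half turn about z gives the same grasp; the last joint's range is limited). The gripper opens to 85 mm and grips with 20 to 120 N. Pads are 22 mm wide; open, the fingers measure 114 mm over their backs; the gripper's body (76 mm by 85 mm) begins 54 mm behind the grasp point. The pads swing forward as they close: fully open they stand 13 mm farther back than shut.
Start: joints at [-75.224, 18.392, -4.016, 83.108, 1.295, 78.541, -3.26], TCP at [156.932, 630.793, 209.249] pointing down, gripper open.
Joint ranges: [-163.93, 163.93], [-17.29, 119.83], [-79.2, 71.16], [3.27, 140.29], [-89.18, 269.18], [5.43, 117.66], [-154.24, 154.24]. Speed limits (degrees/s): [147.25, 147.25, 180, 180, 180, 180, 180].

INTERFACE

Orientations are given as a 3x3 rotation matrix whose columns are the frame's x, y, z axes.
In Python, from cell import env, command_gripper, eyes gives the robot as it stands. Calls block until the motion is done:
- env.reach(position, orientation): joint-space move of the TCP to a pose.
- env.move_linear(position, attitude=None, feed=150, f_stop=None): straight line of the TCP; attitude=None keeps the orientation; feed is the mean speed in mm/s. With f_stop (N) it stops when the force on the tool has changed by that much, and returns True; else False.
- env.goto_joints(angles): joint-space move.
- command_gripper(opening, grasp_force=None): opening from 0.0 (shut) to 1.0 (fully open); grasp_force is the grip in N (None keeps the last); returns when the fingers have stopped.
- env.sleep(seconds).
- env.inverse_kinematics(position, orientation): joint angles nearest the present ones, or None.
- env.get_state(): the state.
- eyes.snapshot(name): name is "side" or "top"; returns (picture, depth): 384x512x3 uint8, red, green, blue; 384x512 float32, mm along the optical axis (not along the pixel's ray), 0 where there is no reading.
- eyes.camera_model(name): a dict with "K" (3x3 intrinsics, pixels), "position" and "orientation" of the camera in the world. Camera axes: x right, y down, z forward; pixel columns grow to the right and rows downward; lengths in mm; the calibration is good to about 2 mm. A picture is of the moment at which its call begins. camera_model takes no time and is no camera call.
A pose or a line that the arm cannot do raises env.MotionError and nothing moves.
- env.job_done(): hands the job in; it is judged then, once.
The state is a dict: "clock": time; "joint_pos": joint angles; "dq": joint speeds; "joint_torque": joint torques, N m; "ee_pos": TCP position; "orientation": TCP orientation; "force": force on the tool from outside, world axes, zero at the start; "ft_torque": the same for the moment, N m; "finger_gap": opening from 0.0 (shut) to 1.0 (fully open); "grasp_force": force on a finger pad.
Only numpy, scipy, OpenCV 4.12 (cv2) and the standard library are available. Lean on these libraries where they do the work, as an engineer would, in place of code of your own. Each camera call takes 0.05 s, during which the arm holds its last target. There are 200 camera calls.

TASK

The glued hull frame already lies in the laminating press: lower the press's hinged lid gently until it is fully shut, without letting it drop or slam. Then work the pump lever beside it through at least three full strokes, each all the way down and all the way back up. Finish with the lid shut and the lever let go and up at rest, the frame still inside, and leave the other things on the bench where they are.

Things in the scene. Friction and masses are not known exactly. Their poses are not given: they have to be found in the camera images.
- press: laminating press, fixed on the table: plywood baseboard 250 x 345 x 15 mm with a shallow grey box under a hinged aluminium lid, and a hand pump. Origin on the table under the board; x points away from the robot (within 0.3 rad), y left, z up. Board: x +-125, y -137 to +208 mm. Box: centre x 0, y -60, 180 (x) x 140 (y) mm, rim 65 mm above the table. Pump at y +150 mm.
- lid (a joint): lid angle (rad): 0 shut on the rim, 1.9 open stop; starts at 1.62 to 1.88, leaning back a little past upright. Hinged along the box's left rim (parallel to the press's x), it opens up and to the left. Little friction: below about 1.5 an unheld lid falls shut. Lid plate 186 x 142 x 12 mm, 0.3 to 0.5 kg.
- lid_hinge (a point): a point on the lid's hinge line, 65.5 mm above the table, in the middle of the lid's width. Its axes are the press's (they do not turn with the lid).
- lid_handle (a point): middle of the lid's handle: round steel bar 12 mm thick, parallel to the hinge line, 92 mm clear between its two side arms, 34 mm clear of the lid's free edge. At lid angle q it is at y = -182 cos q + 7 sin q, z = 182 sin q + 7 cos q (mm) from lid_hinge in the press's axes. Shut, it is 72 mm above the table, right of the box. Its axes turn with the lid.
- pump (a joint): how far the pump lever is pressed (rad): 0 = up at rest against its stop, 0.85 = fully down against a firm rubber stop. A spring lifts it back to 0 when let go; pressing it at the grip takes about 5 N at the top and 11 N at the bottom, a little more when fast.
- pump_grip (a point): middle of the pump lever's grip: round wooden crossbar 18 mm thick, 86 mm long, parallel to the press's y axis, 150 mm from the pivot. At lever value q it is at x = -150 cos(0.95 - q), z = 150 sin(0.95 - q) (mm) from pump_pivot in the press's axes: pressed, it comes down and towards the robot.
- pump_pivot (a point): the pump lever's pivot, 70 mm above the table, axis parallel to the press's y axis. Its axes are the press's.
- frame: the glued workpiece: a flat U-shaped plywood hull frame, 115 x 90 x 9 mm, lying loose inside the box; origin at its underside
- bed (a point): middle of the box's inner floor, 23 mm above the table
- varnish: bystander: white bottle with a blue cap, 52 mm across, 150 mm tall; origin at its underside
- glue: bystander: yellow bottle with a red cap, 46 mm across, 120 mm tall; origin at its underside
- jar: bystander: low amber jar with a steel cap, 60 mm across, 70 mm tall; origin at its underside
- block: bystander: plain wooden block, 90 x 45 x 30 mm; origin at its underside
- hammer: bystander: small hammer lying down, 200 mm long; origin at its underside
- clamp: bystander: small black bar clamp lying down, about 175 mm long; origin at its underside
- rib: bystander: flat L-shaped plywood offcut, 5 mm thick, about 120 mm long, lying on the press's baseboard in front of the pump; origin at its underside
Things that resemble listed ones, but are neither listed nor needed, are in the scene too. What is shaped like the frame but blue or pink is not meant.

How it is judged (in metres and radians):
On the way, in this order (a step that is already met when the one before it is completed fails the run):
1. the lid is shut on the box (within 0.03 rad) (value of joint lid below 0.03 rad), for 0.2 s.
2. first stroke: lever pressed down (beyond 0.7 of 0.85 rad) (value of joint pump above 0.7 rad), for 0.02 s.
3. first stroke: lever back up (below 0.15 rad) (value of joint pump below 0.15 rad), for 0.02 s.
4. second stroke: lever pressed down (beyond 0.7 of 0.85 rad) (value of joint pump above 0.7 rad), for 0.02 s.
5. second stroke: lever back up (below 0.15 rad) (value of joint pump below 0.15 rad), for 0.02 s.
6. third stroke: lever pressed down (beyond 0.7 of 0.85 rad) (value of joint pump above 0.7 rad), for 0.02 s.
7. third stroke: lever back up (below 0.15 rad) (value of joint pump below 0.15 rad), for 0.02 s.
At the end, for the whole second after the job is handed in: The lid is shut (within 0.03 rad), the pump lever is let go and at rest at the top (within 0.06 rad), and the hull frame lies in the box (within 40 mm of the middle of its floor) (value of joint lid below 0.03 rad and value of joint pump below 0.06 rad and velocity of joint pump between -0.05 and 0.05 rad/s and horizontal distance between frame and bed below 0.04 m and z of frame in the frame of bed below 0.02 m); the robot touches nothing.
It fails at once if the lid falls or slams shut (it closes faster than 3 rad/s) (velocity of joint lid below -3 rad/s).
It fails at once if a bystander is pushed by more than 40 mm or knocked over (distance of any of varnish, glue, jar, block, hammer, clamp, rib from where it was at the start of the episode above 0.04 m or angle between any of varnish, glue, jar, block, hammer, clamp, rib's own z axis and vertical above 0.6 rad).
It also fails if it takes over 64 s, if anything falls off the work surface, if the arm or the gripper's body presses on something with over 40 N, if the wrist force passes 120 N, or if a joint passes its speed limit or range.

## Working session

There is one attempt and no reset: what is moved stays moved. The work goes in short steps, each a Python script; the robot and the scene stay as the last script left them, time stands still between calls to the robot, and variables do not carry over. Pictures are saved under pics/ and viewed, at most 10 in all, crops included, and the job is handed in when it is done.

```bash
mkdir -p pics; ls; python3 - <<'E'
from cell import env, command_gripper, eyes
import cv2, numpy as np
for n in("side","top"):
    p,d=eyes.snapshot(n); cv2.imwrite(f"pics/{n}0.png",p[:,:,::-1]); np.savez(f"{n}0.npz",p=p,d=d)
    m=eyes.camera_model(n); print(n,m)
print(env.grip_depth, env.get_state())
E
```

```text
pics
side {'K': array([[355.99709386,   0.        , 256.63582498],
       [  0.        , 355.99709386, 193.01651853],
       [  0.        ,   0.        ,   1.        ]]), 'position': array([546.15232498, 691.09259101, 834.10760833]), 'orientation': array([[-0.99971612, -0.00256089,  0.02368784],
       [-0.01803547,  0.73100255, -0.68213635],
       [-0.01556899, -0.68236992, -0.73084122]])}
top {'K': array([[468.81488125,   0.        , 254.65708058],
       [  0.        , 468.81488125, 186.17640646],
       [  0.        ,   0.        ,   1.        ]]), 'position': array([ 331.73017099,   12.68410611, 1486.20869082]), 'orientation': array([[ 0.02160766, -0.97997096,  0.19796472],
       [-0.999669  , -0.02394342, -0.0094125 ],
       [ 0.01396393, -0.19769582, -0.98016395]])}
18.700000000000003 {'clock': 0.1, 'joint_pos': array([-75.22291284,  18.43843621,  -4.01569969,  83.16825269,
         1.29367276,  78.5409398 ,  -3.25973398]), 'dq': array([ 0.04195326, -0.1414453 ,  0.07203886, -0.1092081 ,  0.09291217,
       -0.05185798, -0.08894478]), 'joint_torque': array([ 3.20628124e-04, -4.94883013e+01, -3.83753143e-01, -3.15211272e+01,
        1.30490123e-02,  7.47378595e-03,  3.11158800e-06]), 'ee_pos': array([156.82284073, 630.2574432 , 208.18886362]), 'orientation': array([[-9.70433550e-01,  2.41368170e-01, -3.62547711e-04],
       [ 2.41368431e-01,  9.70431970e-01, -1.75273330e-03],
       [-7.12261386e-05, -1.78841877e-03, -9.99998398e-01]]), 'force': array([-0.2918867 ,  0.28118939,  0.39120233]), 'ft_torque': array([ 0.0332437 , -0.05396318, -0.02730529]), 'grasp_force': 0.0, 'finger_gap': 1.0013488975253564}
```

View pics/side0.png

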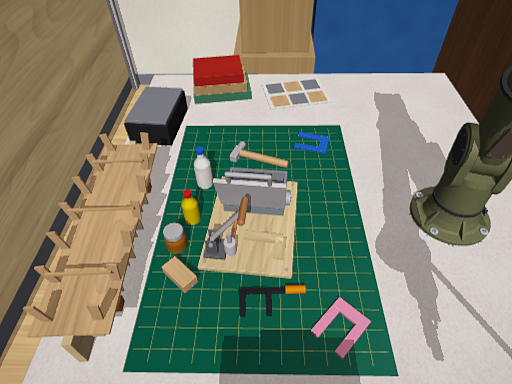

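View pics/top0.png

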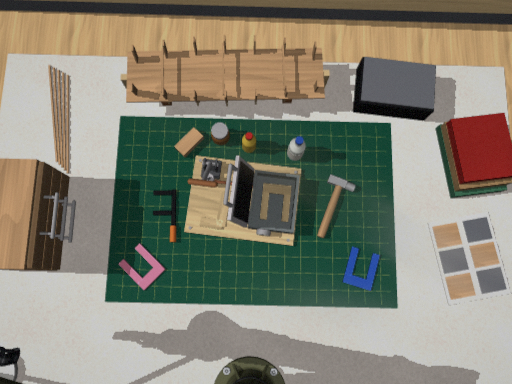

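The side view shows the upright lid at about (252,195), the pump lever and its grip at about (243,208), and the board spanning (200–297,180–275). The top view shows the board corners near (200,157), (301,167), (295,243) and (187,235), with the lid's upper edge at about (235,195) and the frame in the box at (275,203).

```bash
cat > h.py <<'E'
import numpy as np, cv2
from cell import env, command_gripper, eyes
def cloud(n,d):
    m=eyes.camera_model(n);K=m["K"];v,u=np.indices(d.shape)
    c=np.stack([(u-K[0,2])/K[0,0]*d,(v-K[1,2])/K[1,1]*d,d],-1)
    return c@m["orientation"].T+m["position"]
E
python3 - <<'E'
from h import *
big=[]
for n in("side","top"):
    z=np.load(n+"0.npz");P=cloud(n,z["d"]);X=P[(z["d"]>0)]
    r=(X[:,0]>350)&(X[:,0]<750)&(abs(X[:,1])<300)
    X=X[r]; print(n,np.histogram(X[:,2],bins=np.arange(-8,40,4)))
    b=X[(X[:,2]>10)&(X[:,2]<19)]
    # drop isolated points with grid opening
    im=np.zeros((400,600),np.uint8); ij=np.round(b[:,:2]-[350,-300]).astype(int).clip(0,[399,599]); im[ij[:,0],ij[:,1]]=255
    im=cv2.morphologyEx(im,cv2.MORPH_CLOSE,np.ones((9,9)))
    k,l,s,c=cv2.connectedComponentsWithStats(im); i=1+np.argmax(s[1:,4]); 
    pts=np.argwhere(l==i).astype(np.float32); rect=cv2.minAreaRect(pts); print(n,rect,cv2.boxPoints(rect)+[350,-300])
    h=X[X[:,2]>90]; h=h[(abs(h[:,0]-560)<130)&(abs(h[:,1])<160)]; print(len(h),h.min(0),h.max(0))
z=np.load("side0.npz");c=cv2.resize(z["p"][140:290,180:320],None,fx=4,fy=4,interpolation=cv2.INTER_CUBIC);cv2.imwrite("pics/sidec.png",c[:,:,::-1])
z=np.load("top0.npz");c=cv2.resize(z["p"][110:260,170:360],None,fx=4,fy=4,interpolation=cv2.INTER_CUBIC);cv2.imwrite("pics/topc.png",c[:,:,::-1])
E
```

```text
side (array([  13, 3919, 7219,  389,  706, 3408, 1246,  554,  454,  274,  125]), array([-8, -4,  0,  4,  8, 12, 16, 20, 24, 28, 32, 36]))
side ((234.51759338378906, 335.9212646484375), (345.8268127441406, 249.8941650390625), 84.14398956298828) [[ 442.58040619 -123.34158325]
 [ 691.17047119 -148.83798218]
 [ 726.45477295  195.18411255]
 [ 477.86471558  220.68054199]]
2005 [492.21764068  22.57474273  90.13697038] [679.52234238 159.88488617 243.08690496]
top (array([ 361, 3217, 6261, 3310,  921, 1431, 1610, 1264, 1001,  640,  399]), array([-8, -4,  0,  4,  8, 12, 16, 20, 24, 28, 32, 36]))
top ((192.4814453125, 338.70928955078125), (346.1937561035156, 167.1503448486328), 83.96674346923828) [[ 441.17572021 -124.64457703]
 [ 607.40020752 -142.21305847]
 [ 643.78717041  202.06317139]
 [ 477.56268311  219.63165283]]
1609 [491.18696005   7.99772668  90.01060324] [678.65288956 159.40572544 250.12705897]
```

View pics/sidec.png

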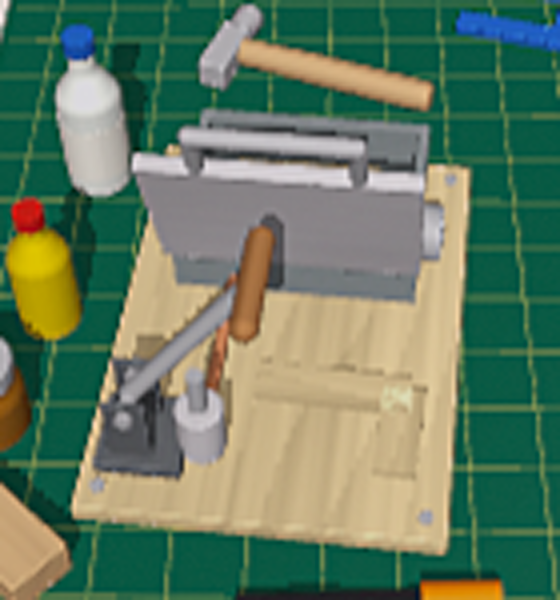

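View pics/topc.png

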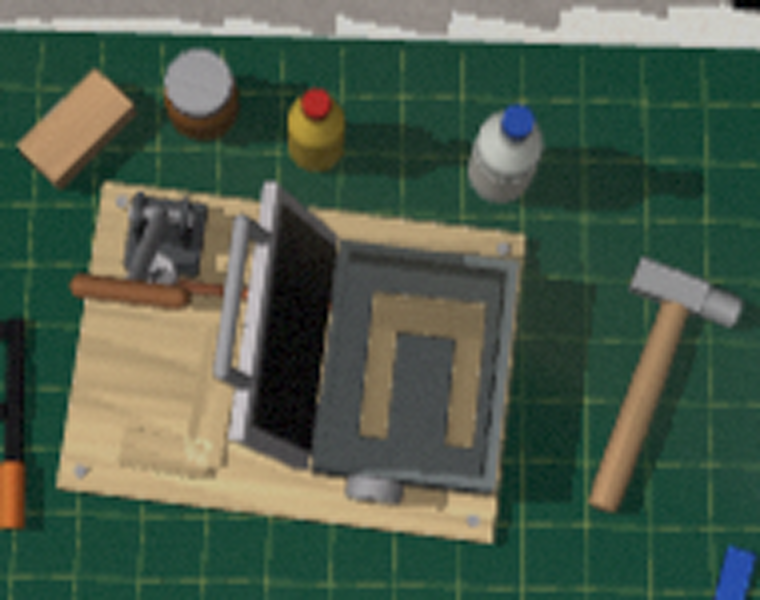

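The crops show:
- **Lid:** open and leaning left. The handle bar runs from (185,135) to (360,150) in the side crop.
- **Pump grip:** brown bar from (262,235) to (243,330) in the side crop.
- **Rib:** lying flat at (330,390).
- **Frame:** in the box.

The side-view rectangle fit is 345.8 × 249.9 mm, matching the board. Next I'll measure the handle and the grip in press axes.

```bash
cat >> h.py <<'E'
th=np.arctan2(-35.284,344.02)
R=np.array([[np.cos(th),-np.sin(th),0],[np.sin(th),np.cos(th),0],[0,0,1]])
O=np.array([584.52,35.92,0])-R@[0,35.5,0]
def toP(X): return (X-O)@R
def toW(p): return O+R@np.asarray(p,float)
def look(v=True):
    """measured handle & grip points in press axes"""
    out={}
    for n in("side","top"):
        p,d=eyes.snapshot(n); out[n]=(p,toP(cloud(n,d)),d)
    return out
E
python3 - <<'E'
from h import *
print("th",np.degrees(th),"O",O)
for n in("side","top"):
    z=np.load(n+"0.npz");P=toP(cloud(n,z["d"]));p=z["p"].astype(int);ok=z["d"]>0
    h=P[ok&(P[...,2]>222)&(abs(P[...,0])<100)&(P[...,1]>0)&(P[...,1]<80)]
    print(n,"handle",len(h),np.percentile(h,[2,50,98],axis=0).round(1).tolist())
    a=ok&(P[...,2]>100)&(abs(P[...,0])<95)&(P[...,1]>-5)&(P[...,1]<60)
    a=P[a]; print(" lid zbins")
    for lo in range(100,250,15):
        q=a[(a[:,2]>=lo)&(a[:,2]<lo+15)]
        if len(q)>5: print(lo,len(q),q.mean(0).round(1))
    g=ok&(P[...,2]>150)&(P[...,2]<215)&(P[...,1]>95)&(P[...,1]<200)&(abs(P[...,0]+80)<70)&(p[...,0]-p[...,2]>35)
    g=P[g]; print(" grip",len(g),np.percentile(g,[2,50,98],axis=0).round(1).tolist())
    f=P[ok&(abs(P[...,1]+60)<60)&(abs(P[...,0])<75)&(P[...,2]>27)&(P[...,2]<38)&(p[...,0]-p[...,2]>30)]
    if len(f):print(" frame",len(f),f.mean(0))
E
```

```text
th -5.855996681421139 O [580.89798569   0.60525786   0.        ]
side handle 175 [[-55.9, 71.4, 224.6], [-1.7, 77.3, 239.5], [54.9, 79.9, 242.5]]
 lid zbins
100 127 [ -2.7  37.8 107.8]
115 155 [ -2.8  42.9 122.9]
130 163 [ -0.8  47.9 137.7]
145 172 [ -2.3  53.  152.6]
160 154 [ -1.2  57.8 166.8]
190 72 [ -1.7  58.4 197.9]Traceback (most recent call last):
  File "<stdin>", line 13, in <module>
    return _quantile_unchecked(
        a, q, axis, out, overwrite_input, method, keepdims, weights)
    return _ureduce(a,
                    func=_quantile_ureduce_func,
    ...<5 lines>...
                    overwrite_input=overwrite_input,
                    method=method)
    r = func(a, **kwargs)
    result = _quantile(arr,
                       quantiles=q,
    ...<2 lines>...
                       out=out,
                       weights=wgt)
    slices_having_nans = np.isnan(arr[-1, ...])
                                  ~~~^^^^^^^^^
IndexError: index -1 is out of bounds for axis 0 with size 0
```

```bash
python3 - <<'E'
from h import *
for n in("side","top"):
    z=np.load(n+"0.npz");P=toP(cloud(n,z["d"]));p=z["p"].astype(int);ok=z["d"]>0
    g=P[ok&(P[...,2]>110)&(P[...,2]<260)&(P[...,1]>85)&(P[...,1]<230)&(abs(P[...,0])<160)]
    print(n,len(g));
    if len(g):
        print(np.percentile(g,[2,50,98],axis=0).round(1).tolist())
        t=g[(g[:,2]>170)]; print(" top",len(t),np.percentile(t,[2,20,50,80,98],axis=0).round(1).tolist())
        for lo in range(-140,150,15):
            q=g[(g[:,0]>=lo)&(g[:,0]<lo+15)]
            if len(q): print(lo,len(q),q.mean(0).round(1))
Y=R[:,1];X=R[:,0];D=np.array([0,0,-1.])
hw=toW([0,73.4,236.8]); print(hw)
for s in(1,-1):
  o=np.c_[s*np.cross(Y,D),s*Y,D]; print("lid",s)
  for q in(1.88,1.,0.):
    w=toW([0,11-182*np.cos(q)+7*np.sin(q),65.5+182*np.sin(q)+7*np.cos(q)-18.7]); print(w.round(),env.inverse_kinematics(w,o))
E
```

```text
side 351
[[-5.3, 114.2, 114.0], [7.7, 154.6, 195.6], [63.2, 190.4, 201.9]]
 top 239 [[-5.4, 113.5, 172.3], [-2.6, 132.7, 194.0], [2.7, 154.3, 198.6], [9.0, 179.2, 200.5], [22.4, 190.9, 202.0]]
-20 12 [ -5.4 153.2 192.7]
-5 187 [  1.9 155.6 198.7]
10 49 [ 16.8 154.9 181.2]
25 38 [ 32.6 154.3 155. ]
40 40 [ 47.  154.1 134.7]
55 25 [ 60.6 153.6 118.4]
top 247
[[-5.7, 109.3, 117.1], [4.1, 147.6, 198.7], [64.3, 187.1, 206.3]]
 top 201 [[-6.0, 108.8, 174.7], [-3.1, 124.6, 196.3], [2.1, 147.8, 199.7], [8.0, 170.5, 202.2], [23.6, 187.3, 207.0]]
-20 18 [ -5.6 146.6 196.3]
-5 160 [  2.1 148.4 200.5]
10 21 [ 16.3 146.  185.9]
25 16 [ 32.4 147.6 160.5]
40 18 [ 47.  147.4 141.5]
55 13 [ 62.1 148.4 120.2]
70 1 [ 72.2 152.1 110.1]
[588.38688288  73.62221766 236.8       ]
lid 1
[588.  73. 218.] [-36.96341348  12.01019031  31.81486242  91.99657121  -6.44326257
  77.83124502  79.79388348]
[573. -80. 204.] [-3.46264083  9.70869817  9.96012518 94.55871088 -1.72352684 75.88232738
 90.92214633]
[ 563. -170.   54.] [-25.49655017  23.85956049  48.37216525 103.64827686 -20.12018044
  61.51616756 114.37848122]
lid -1
[588.  73. 218.] [-41.83934437  12.60802886  37.70778877  92.15449949  -7.84711592
  77.92125902 -99.01021656]
[573. -80. 204.] [-37.71602697  12.74282091  50.02335141  95.6712122  -10.02063609
  76.26648872 -81.85150145]
[ 563. -170.   54.] [-29.4289967   25.9100049   53.85726934 103.75708253 -23.47796708
  62.33981743 -62.96047822]
```

The numbers agree with the spec:
- **Lid:** 1.88 rad open, with the handle at press (0, 73, 237).
- **Pump:** grip at (2, 150, 192), so the pivot is at x ≈ 89.

Next, grip the handle.

```bash
cat >> h.py <<'E'
D=np.array([0,0,-1.]);Y=R[:,1];X=R[:,0]
oL=np.c_[np.cross(Y,D),Y,D]; GD=np.array([0,0,-env.grip_depth])
def H(q): return toW([0,11-182*np.cos(q)+7*np.sin(q),65.5+182*np.sin(q)+7*np.cos(q)])+GD
def st(t=""):
    s=env.get_state(); print(t,round(s["clock"],2),s["ee_pos"].round(1),"F",s["force"].round(1),"gap",round(s["finger_gap"],3),"gf",round(float(s["grasp_force"]),1)); return s
E
python3 - <<'E'
from h import *
s=env.get_state(); env.move_linear(s["ee_pos"]+[0,0,130],feed=250)
w=H(1.88); env.reach(w+[0,0,90],oL); st("above")
command_gripper(0.55,20)
print(env.move_linear(w,feed=120,f_stop=12)); st("at")
command_gripper(0,20); st("grip")
p,d=eyes.snapshot("side");a=cv2.resize(p[100:290,150:350],None,fx=3,fy=3);cv2.imwrite("pics/grip.png",a[:,:,::-1])
E
```

```text
above 3.27 [588.2  74.8 307.9] F [-0.2  0.3  0.2] gap 1.004 gf 0.0
False
at 4.63 [588.9  73.3 218.9] F [ 0.3 -0.3 -0.6] gap 0.547 gf 0.0
grip 5.14 [589.1  73.6 219.4] F [-0.1  0.5  5.9] gap 0.003 gf 2.9
```

View pics/grip.png

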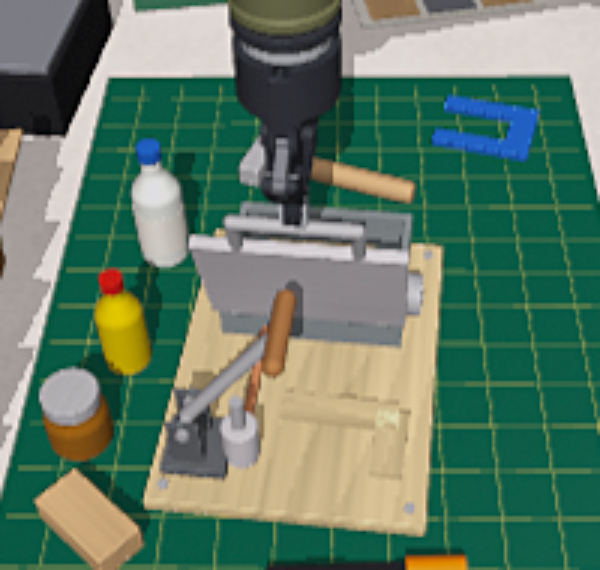

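The bar at about (295,230) passes in front of the closed fingers, so they shut on its right side and missed it. I'll measure the bar and the fingers again.

```bash
python3 - <<'E'
from h import *
o=look()
for n in("side","top"):
    p,P,d=o[n]; ok=d>0
    for t,lo,hi in(("handleL",-50,-25),("handleR",25,50),("mid",-12,12)):
        h=P[ok&(P[...,2]>212)&(P[...,2]<260)&(P[...,0]>lo)&(P[...,0]<hi)&(P[...,1]>-20)&(P[...,1]<110)]
        if len(h): print(n,t,len(h),np.percentile(h,[5,50,95],axis=0).round(1).tolist())
    a=P[ok&(P[...,2]>90)&(P[...,2]<185)&(abs(P[...,0])<90)&(P[...,1]>10)&(P[...,1]<75)]
    if len(a)>20:print(n,"face",np.polyfit(a[:,2],a[:,1],1), np.arctan(np.polyfit(a[:,2],a[:,1],1)[0])+np.pi/2)
print("cmd bar (press)",toP(np.array(env.get_state()["ee_pos"])))
p=o["side"][0];a=cv2.resize(p[150:220,200:300],None,fx=6,fy=6,interpolation=cv2.INTER_CUBIC);b=cv2.resize(o["top"][0][130:250,180:300],None,fx=3.5,fy=3.5)
cv2.imwrite("pics/g2.png",a[:,:,::-1])
E
```

```text
side handleL 59 [[-49.7, 74.5, 222.4], [-38.1, 78.8, 239.0], [-25.9, 82.2, 242.2]]
side handleR 58 [[27.4, 72.2, 219.9], [39.8, 77.9, 238.3], [49.7, 81.7, 241.7]]
side mid 70 [[-11.4, 75.7, 233.3], [-3.5, 81.3, 247.5], [9.5, 88.9, 258.2]]
side face [0.34294835 0.79506431] 1.9011752897029743
top face [  0.34055725 -15.42228956] 1.899034252548208
cmd bar (press) [  0.69883859  73.43362064 219.38722929]
```

View pics/g2.png

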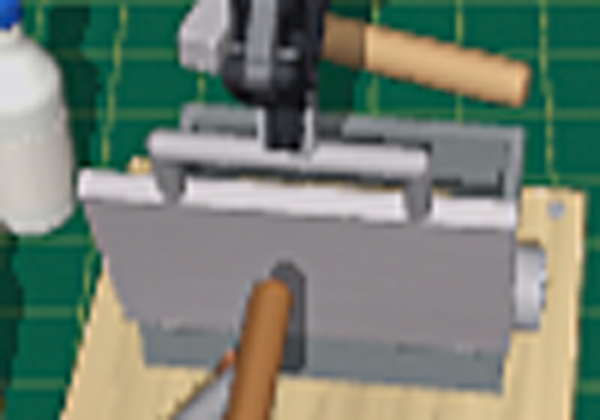

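```bash
python3 - <<'E'
from h import *
o=look()
for n in("side","top"):
    p,P,d=o[n]; ok=d>0
    a=P[ok&(abs(P[...,0])<60)&(P[...,1]>0)&(P[...,1]<150)&(P[...,2]>225)]
    for lo in range(225,350,6):
        q=a[(a[:,2]>=lo)&(a[:,2]<lo+6)]
        if len(q): print(n,lo,len(q),"x",np.percentile(q[:,0],[3,97]).round(),"y",np.percentile(q[:,1],[3,50,97]).round())
s=env.get_state();print(s["orientation"].round(3),s["joint_pos"].round(2))
E
```

```text
side 225 11 x [-57.  55.] y [75. 78. 80.]
side 231 68 x [-55.  54.] y [79. 81. 83.]
side 237 145 x [-52.  52.] y [72. 78. 82.]
side 243 7 x [-11.  16.] y [77. 81. 85.]
side 249 22 x [-12.   9.] y [77. 86. 89.]
side 255 16 x [-11.   9.] y [73. 85. 89.]
side 261 22 x [-11.   9.] y [73. 87. 90.]
side 267 8 x [-10.   6.] y [75. 88. 90.]
side 273 1 x [-12. -12.] y [73. 73. 73.]
side 279 2 x [-13. -12.] y [67. 69. 71.]
side 285 9 x [-14.  -1.] y [ 80. 103. 106.]
side 291 13 x [-14.   5.] y [ 88. 106. 110.]
side 297 8 x [-12.   9.] y [ 89.  99. 114.]
side 303 18 x [-17.  11.] y [ 81.  91. 121.]
side 309 32 x [-17.  15.] y [ 72.  91. 125.]
side 315 18 x [-17.  16.] y [ 81.  92. 130.]
side 321 29 x [-17.  16.] y [ 90. 103. 136.]
side 327 50 x [-15.  15.] y [ 92. 134. 137.]
side 333 72 x [-19.  15.] y [ 68. 128. 136.]
side 339 48 x [-20.  18.] y [ 73. 113. 126.]
side 345 58 x [-20.  18.] y [ 85. 106. 118.]
top 303 1 x [-12. -12.] y [30. 30. 30.]
top 309 2 x [-13. -13.] y [24. 26. 27.]
top 321 3 x [-12.   7.] y [27. 27. 30.]
top 327 19 x [-13.  10.] y [13. 27. 31.]
top 333 32 x [-11.  10.] y [14. 18. 25.]
top 339 17 x [-8.  6.] y [17. 23. 30.]
top 345 5 x [-6.  3.] y [26. 28. 31.]
[[-0.995  0.102  0.002]
 [ 0.102  0.995  0.001]
 [-0.002  0.001 -1.   ]] [-39.29  12.21  34.61  91.97  -7.11  77.88  80.34]
```

```bash
python3 - <<'E'
from h import *
s=env.get_state(); env.move_linear(s["ee_pos"]+[0,0,50],feed=150); s=st("up")
o=look()
p,P,d=o["side"]; ok=d>0
a=P[ok&(abs(P[...,0])<60)&(P[...,1]>40)&(P[...,1]<150)&(P[...,2]>228)&(P[...,2]<330)]
for lo in range(228,330,6):
    q=a[(a[:,2]>=lo)&(a[:,2]<lo+6)]
    if len(q): print(lo,len(q),"x",np.percentile(q[:,0],[3,97]).round(),"y",np.percentile(q[:,1],[3,50,97]).round())
b=cv2.resize(p[90:240,170:320],None,fx=4,fy=4,interpolation=cv2.INTER_CUBIC)
cv2.imwrite("pics/up.png",b[:,:,::-1])
E
```

```text
up 5.88 [588.9  73.5 268.8] F [-0.5  0.3 -0.5] gap 0.002 gf 0.0
228 30 x [-55.  55.] y [78. 80. 81.]
234 130 x [-55.  54.] y [72. 80. 82.]
240 79 x [-49.  51.] y [72. 76. 80.]
288 8 x [-8.  9.] y [79. 81. 83.]
294 9 x [-11.   9.] y [80. 82. 88.]
300 21 x [-11.   9.] y [81. 86. 89.]
306 21 x [-11.   9.] y [80. 87. 89.]
312 18 x [-11.   9.] y [80. 87. 90.]
318 14 x [-11.   5.] y [79. 88. 91.]
```

View pics/up.png

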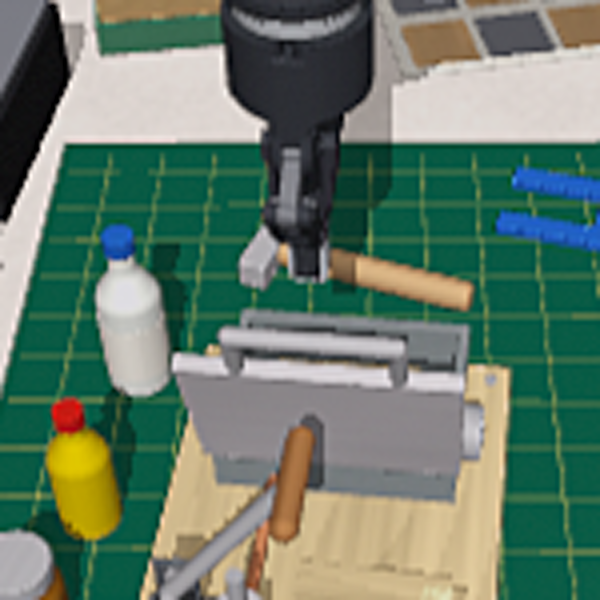

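The image shows the shut fingertips ending near (310,275), with the bar free below at (315,345). In depth the tip sits at z ≈ 290 while ee_pos reads 268.8. The contact height on the bar gave the same gap, so the real tips are about 22 mm above the reported TCP. I'll command positions 22 mm lower and watch the forces.

```bash
sed -i 's/GD=np.array(\[0,0,-env.grip_depth\])/GD=np.array([0,0,-env.grip_depth-22])/' h.py
python3 - <<'E'
from h import *
command_gripper(0.55,20)
w=H(1.89)
print(env.move_linear(w,feed=80,f_stop=8)); st("at")
command_gripper(0,20); s=st("grip")
if 0.08<s["finger_gap"]<0.25:
    for q in np.linspace(1.89,1.6,3)[1:]:
        env.move_linear(H(q),feed=80); st(f"q{q:.2f} cmd {H(q).round(1)}")
o=look();p,P,d=o["side"]
a=P[(d>0)&(P[...,2]>90)&(P[...,2]<185)&(abs(P[...,0])<90)&(P[...,1]>0)&(P[...,1]<75)]
f=np.polyfit(a[:,2],a[:,1],1);print("lid q",np.arctan(f[0])+np.pi/2)
E
```

```text
False
at 7.57 [589.  75. 196.] F [-0.5 -0.1  0.4] gap 0.552 gf 0.0
grip 7.97 [588.7  73.7 195.9] F [-1.  -2.9  3.1] gap 0.128 gf 19.9
q1.75 cmd [585.9  49.8 202.8] 8.46 [586.3  49.8 203.8] F [-0.6  1.4  5.9] gap 0.129 gf 20.4
q1.60 cmd [583.3  23.8 206.5] 8.94 [583.6  24.  207.1] F [-0.7  2.4  6.2] gap 0.128 gf 20.8
lid q 1.6198661095819764
```

The bar is gripped (gap 0.128, about 11 mm) and the lid follows. Lowering it now.

```bash
python3 - <<'E'
from h import *
for q in np.linspace(1.6,0.08,11)[1:]:
    env.move_linear(H(q),feed=90); s=st(f"q{q:.2f}")
    if np.linalg.norm(s["force"])>35 or s["finger_gap"]<0.08: print("STOP"); break
else:
    print(env.move_linear(H(0.0)-[0,0,3],feed=30,f_stop=15)); st("shut")
o=look();p,P,d=o["side"]
cv2.imwrite("pics/shut.png",cv2.resize(p[100:290,150:350],None,fx=3,fy=3)[:,:,::-1])
for n in o:
    p,P,d=o[n]; a=P[(d>0)&(abs(P[...,0])<80)&(P[...,1]<0)&(P[...,1]>-120)&(P[...,2]<180)]
    print(n,len(a),np.polyfit(a[:,1],a[:,2],1),np.median(a[:,2]))
E
```

```text
q1.45 9.5 [580.7  -3.6 206.4] F [-0.  -1.1  5.2] gap 0.133 gf 21.0
q1.30 9.96 [578.  -30.6 201.9] F [ 1.3 -0.4  4. ] gap 0.126 gf 21.2
q1.14 10.42 [575.2 -56.9 193.4] F [ 1.8 -1.6  2.8] gap 0.129 gf 21.3
q0.99 10.88 [572.6 -81.5 181. ] F [ 1.6 -2.2  3.2] gap 0.133 gf 21.5
q0.84 11.33 [ 570.1 -104.2  164.8] F [ 2.8 -3.2  2.8] gap 0.132 gf 21.8
q0.69 11.79 [ 568.1 -124.1  145.4] F [ 2.3 -3.5  1.2] gap 0.132 gf 22.1
q0.54 12.25 [ 566.3 -141.1  123.1] F [ 1.7 -4.2  0.8] gap 0.127 gf 22.4
q0.38 12.71 [ 565.  -154.7   98.4] F [ 1.7 -6.1  1. ] gap 0.126 gf 22.8
q0.23 13.17 [ 564.  -164.6   72.4] F [ 2.3 -5.9  0.4] gap 0.13 gf 23.1
q0.08 13.62 [ 563.4 -170.6   45.2] F [ 2.8 -6.6 -0.5] gap 0.13 gf 23.5
False
shut 14.36 [ 563.2 -172.3   27.9] F [ 1.9 -8.1 -1.3] gap 0.13 gf 23.7
side 1602 [-0.10256392 75.24023328] 79.36153573579321
top 2005 [-7.51824588e-02  7.75440553e+01] 80.88792799969337
```

View pics/shut.png

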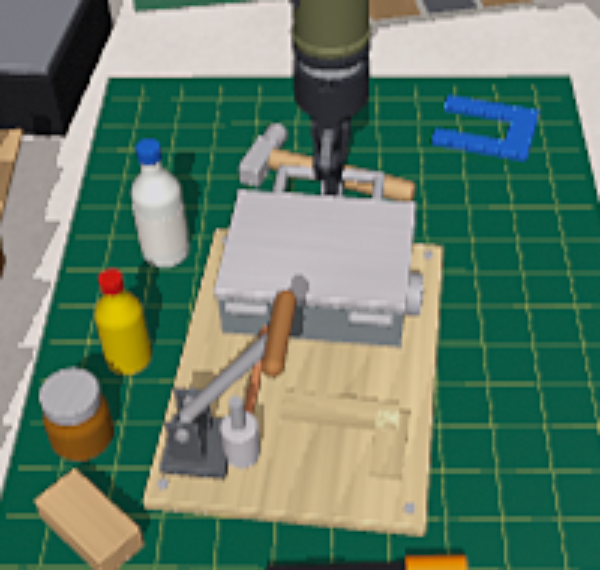

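The lid is nearly shut: the slope reads about 0.08–0.1 and no contact force has appeared. I'll keep lowering slowly until it meets the rim.

```bash
python3 - <<'E'
from h import *
s=env.get_state(); print(env.move_linear(s["ee_pos"]-[0,0,22],feed=20,f_stop=12)); st("shut")
o=look()
for n in o:
    p,P,d=o[n]; a=P[(d>0)&(abs(P[...,0])>25)&(abs(P[...,0])<80)&(P[...,1]<0)&(P[...,1]>-120)&(P[...,2]<120)]
    print(n,len(a),np.polyfit(a[:,1],a[:,2],1),np.median(a[:,2]))
E
```

```text
True
shut 14.94 [ 563.3 -172.6   24.1] F [-0.7  0.5  5.6] gap 0.127 gf 24.2
side 1053 [2.06694588e-04 7.80584549e+01] 78.04025412355918
top 1349 [2.91625664e-03 7.97380529e+01] 79.73244926674056
```

The lid is flat at z ≈ 78 (slope about 0), so it is shut. Next: release the handle, go above the pump grip, and do the first stroke with shut fingertips pushing on the bar from above.

```bash
cat >> h.py <<'E'
PX=89
def G(q,dz=0): return toW([PX-150*np.cos(.95-q),142,70+150*np.sin(.95-q)+9+dz-22])
def pumpq(t=""):
    p,d=eyes.snapshot("side");P=toP(cloud("side",d))
    a=P[(d>0)&(P[...,1]>108)&(P[...,1]<128)&(P[...,0]>-90)&(P[...,0]<25)&(P[...,2]>60)&(P[...,2]<215)]
    m=a[a[:,2]>np.percentile(a[:,2],98)-8] if len(a) else a
    print(t,"grip",len(m),m.mean(0).round(1) if len(m) else None, "top",a[:,2].max().round(1) if len(a) else None)
E
python3 - <<'E'
from h import *
command_gripper(0.36,20); s=st("rel")
env.move_linear(s["ee_pos"]+[0,0,215],feed=200); st("up")
command_gripper(0)
env.reach(G(0,40),oL); pumpq("rest")
o=look()
for n in o:
    p,P,d=o[n]; a=P[(d>0)&(abs(P[...,0])<80)&(P[...,1]<0)&(P[...,1]>-120)&(P[...,2]<120)]
    print(n,len(a),np.polyfit(a[:,1],a[:,2],1),np.median(a[:,2]))
print(env.move_linear(G(0,-10),feed=40,f_stop=4)); st(f"touch, expect {G(0).round(1)}")
E
```

```text
rel 15.37 [ 563.2 -173.8   24.1] F [-0.1 -1.3  0.7] gap 0.358 gf 0.0
up 16.59 [ 562.5 -173.5  237.8] F [0.3 0.6 0.1] gap 0.357 gf 0.0
rest grip 34 [  2.2 119.6 198.6] top 201.4
side 1099 [-2.85692837e-03  7.78757364e+01] 78.0108352446839
top 2031 [1.39985144e-03 7.96294468e+01] 79.58164285796829
True
touch, expect [597.1 141.7 179. ] 19.28 [596.8 141.7 178.9] F [-0.7 -1.3  6.3] gap -0.001 gf 2.9
```

The tips touched the grip exactly at the predicted height. First stroke:

```bash
python3 - <<'E'
from h import *
for q in(.2,.4,.6,.7):
    env.move_linear(G(q),feed=120); st(f"q{q}")
print(env.move_linear(G(.84),feed=60,f_stop=25)); st("down"); pumpq("down")
p,d=eyes.snapshot("side");cv2.imwrite("pics/down.png",cv2.resize(p[100:290,150:350],None,fx=3,fy=3)[:,:,::-1])
E
```

```text
q0.2 19.68 [574.7 144.  161. ] F [-3.6 -1.6 11.3] gap -0.002 gf 5.7
q0.4 20.07 [553.9 146.1 136.5] F [-9.4 -1.6 14.1] gap 0.002 gf 7.5
q0.6 20.48 [540.7 147.8 108.6] F [-8.2 -0.3 12.6] gap 0.004 gf 6.0
q0.7 20.75 [538.3 148.5  94.8] F [-5.7  0.5 10.8] gap -0.001 gf 5.2
False
down 21.25 [533.1 149.1  73.8] F [-7.4  0.5 11.5] gap -0.003 gf 5.4
down grip 0 None top None
```

View pics/down.png

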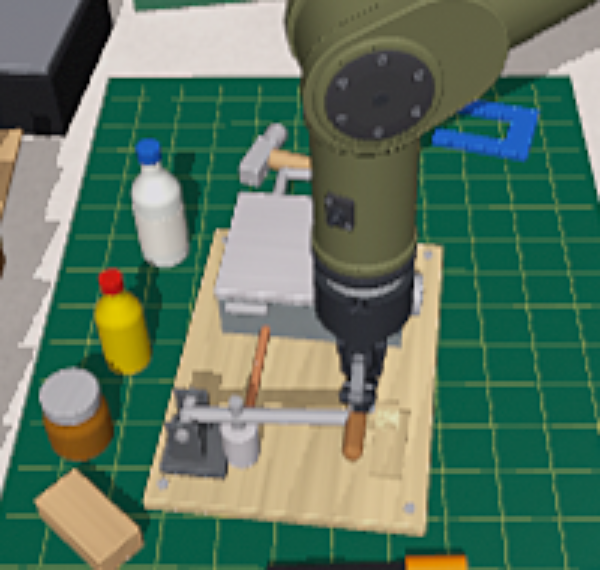

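The lever is nearly horizontal: the tip height gives q ≈ 0.84, with the fingertip at (360,405) on the grip. I'll return it and do three more strokes (one spare), then retreat.

```bash
python3 - <<'E'
from h import *
def up():
    for q in(.7,.5,.3,.15,0): env.move_linear(G(q),feed=110)
    env.move_linear(G(0,6),feed=60); env.sleep(.2); st("up"); pumpq()
up()
for k in range(3):
    for q in(0,.2,.4,.6,.7): env.move_linear(G(q),feed=110)
    env.move_linear(G(.84),feed=60,f_stop=25); st("down"); up()
env.move_linear(G(0,110),feed=150); env.sleep(.3); st("end"); pumpq("rest")
p,d=eyes.snapshot("side");cv2.imwrite("pics/end.png",cv2.resize(p[100:290,150:350],None,fx=3,fy=3)[:,:,::-1])
E
```

```text
up 23.71 [596.6 141.8 184.6] F [1.2 0.1 0. ] gap 0.002 gf 0.0
 grip 0 None top None
down 26.07 [533.1 149.   73.7] F [-7.9  2.2 10.3] gap -0.0 gf 5.3
up 28.43 [596.5 141.8 184.5] F [-0.3  0.5  0.6] gap -0.001 gf 0.0
 grip 0 None top None
down 30.78 [533.1 149.   73.7] F [-7.8  1.5 10.8] gap 0.003 gf 5.3
up 33.14 [596.5 141.8 184.5] F [0.5 0.2 0.3] gap -0.003 gf 0.0
 grip 0 None top None
down 35.5 [533.1 149.   73.7] F [-6.9  1.2 10.3] gap -0.003 gf 5.3
up 37.86 [596.5 141.8 184.5] F [0.4 0.2 0.3] gap -0.001 gf 0.0
 grip 0 None top None
end 39.05 [596.8 141.6 288.3] F [ 0.7 -0.5 -0.5] gap -0.001 gf 0.0
rest grip 33 [  2.8 120.1 199.1] top 202.8
```

View pics/end.png

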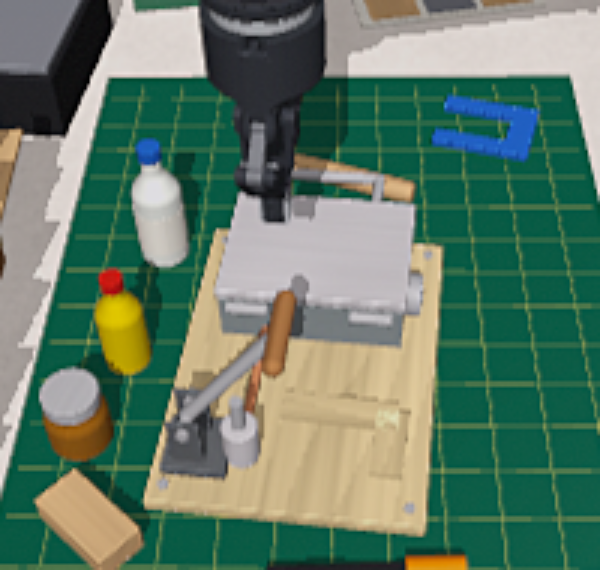

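The lid is shut, the lever is up at rest (grip around (280,330)), the bystanders in view are unmoved, and the gripper is clear above. Handing in.

```bash
python3 -c "
from cell import env; print(env.job_done())"
```

```text
the job is handed in; nothing more can be done
None
```

I lowered the lid gently until it was fully shut, worked the pump lever through four full strokes (one spare), and handed the job in at about 39 s with the lever up at rest and the arm clear; no verdict came back.

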